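Set and close the quick-release clamp of a document-camera boom

TASK

Lock the boom of the document camera: with its quick-release lever not yet closed, tighten the four-armed hand nut on the other end of the bolt until the lever meets firm resistance as it points straight out from the clamp, then swing the lever fully shut against its stop and let go. Feel your way and do not force the lever, so that the clamp ends neither loose nor overtightened, and leave the other things on the desk where they are.

Things in the scene. Friction and masses are not known exactly. Their poses are not given: they have to be found in the camera images.
- stand: Document-camera stand, fixed: dark base plate 170 x 120 x 16 mm, column, black clamp head on top; a boom (18 mm, 94 mm up) runs to its +x with a white camera 250 mm out. Origin: centre of the base's underside; z up. The clamp's level bolt lies along the stand's y, 125 mm above the desk, nut on the +y end, cam lever on the -y end. The clamp's liner differs in thickness each time and is not seen.
- nut_centre (a point): Centre of the nut, on the bolt axis, 60 mm from the stand's middle to its +y, 125 mm above the desk. Steel cross: hub 26 mm across, 20 mm long; four round bars 10 mm thick, 90 degrees apart, in the upright plane square to the bolt, with 14 mm balls whose outer ends are 50 mm from the axis. It can be pushed round with the fingers, one bar after another.
- nut (a joint): Turn of the nut, rad; grows as it is tightened: clockwise seen from the nut's end, the bar on top going to the stand's -x. At 0, pi/2, ... the bars point up, down, fore and aft. Stays where left; takes about 0.24 N m (6 N at a ball). Each rad draws the lever's pivot 0.8 mm towards the nut. The turn needed differs with the liner: about 1.7 to 5 rad from the start.
- lever_pivot (a point): Upright pivot of the cam lever, on the bolt axis, 42 to 46 mm from the stand's middle to its -y, 125 mm above the desk. If the lever's resistance begins later than joint 1.15, the clamp is too loose; if before 0.87, too tight. With none at all before 2.2 the nut lacks 3 rad or more. The nut turns either way.
- lever_tip (a point): Centre of the round end of the lever, 88 mm from the pivot. The lever is an aluminium bar 10 mm wide and 20 mm high (115 to 135 mm above the desk), ending in an upright boss 16 mm across and 24 mm high. Pushed at 62 mm from the pivot, a well-set lever needs 3 to 6 N at its stiffest, about 4 N at joint 1.4; 30 N would be forcing it.
- lever (a joint): Swing of the lever in the level plane, rad: 0 = wide open, 30 degrees off the stand's -x towards its -y; 1.05 = straight out (stand's -y); 2.4 = shut on its stop, nearly along the stand's +x. Counter-clockwise from above. Unloaded it takes 0.5 N and stays where left. With the nut well set, resistance begins near 1.0, is greatest near 1.75 and gone at 2.29; beyond that it stays shut.
- cam_lever: The whole lever; origin on the pivot, z up. A lever left part-way is pushed back open by the cam as the nut is tightened beyond the point where the cam touches.
- cam: The cam inside the lever's root, with the pusher that it drives against the clamp; origin within 4 mm of the pivot. An eccentric of 4 mm: at joint angle q of the lever it lacks 4 (1 + cos(q + 0.85)) mm of its full lift, which it has at q = 2.29. Once it touches the clamp, that resists with about 62 N per mm, which turns the lever back with an arm of 4 sin(q + 0.85) mm.
- clamp: The clamp's steel side piece between the black head and the lever, 32 mm square, with the springy pressure plate on which the cam presses; origin on the bolt axis, 19 mm from the stand's middle to its -y. Cannot be handled. The cam's force on it is the clamping force: it should end at 145 to 210 N, that is 2.35 to 3.35 mm of squeeze with the lever shut.
- pen: blue ball pen, 130 mm long, 10 mm thick, loose; a bystander. Origin: centre of its underside.
- smartphone: black slab phone, 148 x 72 x 9 mm, loose; a bystander. Origin: centre of its underside.
- water_bottle: clear bottle, 64 mm wide, 190 mm tall, loose; a bystander. Origin: centre of its underside.
- mouse: black computer mouse, 62 mm wide, 33 mm tall, loose; a bystander. Origin: centre of its underside.
- mug: white mug, 80 mm wide, 95 mm tall, loose; a bystander. Origin: centre of its underside.
- stapler: grey stapler, 140 x 36 x 48 mm, loose; a bystander. Origin: centre of its underside.
- paper_block: block of note paper, 75 x 75 x 22 mm, loose; a bystander. Origin: centre of its underside.

How it is judged:
By the outcome, as a careful person would: the job done as asked, in the order asked, and still so for the second after the job is handed in, with the robot touching nothing.
It also fails if it takes over 72 s, if anything falls off the work surface, if the arm or the gripper's body presses on something with over 40 N, if the wrist force passes 120 N, or if a joint passes its speed limit or range.

ROBOT

A 7-joint arm with a two-finger parallel gripper is mounted at the origin on the work surface. World frame = base frame: x ahead of the robot, y to its left, z up, the work surface at z = 0. Lengths are in m, angles in degrees, forces in N, time in s.
With the tool pointing down it reaches from about 0.425 to 1.025 m from the base axis. Payload 3.6 kg.
Tool frame: the origin (TCP) lies at the very end of the fingers, on their centre line; the grasp point (between the pads) lies 19 mm behind it; z points along the fingers, y is the direction in which the jaws open and shut (so a half turn about z gives the same grasp; the last joint's range is limited). The gripper opens to 85 mm and grips with 20 to 120 N. Pads are 22 mm wide; open, the fingers measure 114 mm over their backs; the gripper's body (76 mm by 85 mm) begins 54 mm behind the grasp point. The pads swing forward as they close: fully open they stand 13 mm farther back than shut.
Start: joints at [68.268, 33.873, 2.773, 92.16, -1.908, 54.013, -1.931], TCP at [0.204, -0.696, 0.231] pointing down, gripper open.
Joint ranges: [-153.93, 153.93], [-27.13, 128.08], [-72.61, 78.16], [10.71, 143.7], [-87.88, 267.88], [4.46, 118.87], [-176.78, 176.78]. Speed limits (degrees/s): [147.25, 147.25, 180, 180, 180, 180, 180].

INTERFACE

Orientations are given as [roll, pitch, yaw] about the fixed x, y, z axes, in that order (R = Rz(yaw) Ry(pitch) Rx(roll)).
In Python, from bench import readout, vision, job_done gives the robot as it stands.
- The arm moves only by the tool drive_tool, never from a script. Its argument "moves" is text: rows parted by semicolons, each of 7 numbers parted by spaces: the shift along the world's x, y, z in mm, then the turn, a rotation vector about the world's x, y, z in degrees, then the finger opening in mm, from 0 to 85.4. A call has 1 to 5 rows; each row shifts and turns the commanded pose from where the row before left it; what a row does not reach is not made up. A row lasts 1/8 s, in which the tool goes at most 62.5 mm and 10.7 degrees, less where a joint would pass 70% of its speed; a pose out of reach is approached as far as the arm can. A call with a gripper value outside its range is refused whole. The fingers move at their own pace and stop on an object; "grip_force" is the grip in N (left out, the last holds). Time passes only in rows, so rows that do not move let the fingers close. It gives the time, the measured TCP pose, the force and the opening at its end, in the units of the state.
- readout.state(): the state, without advancing time (a new reading comes with each control period).
- vision.camera(name): name is "scene" or "top" or "wrist"; returns a dict with "frame" (480x640x3 uint8, red, green, blue), "fx", "fy", "cx", "cy" (pixels), "k1" (the pictures are not rectified: a ray, as slopes to the right and down, at radius r is drawn at 1 + k1 r^2 times it, then the intrinsics apply), "pose" (4x4, takes a point from camera to world coordinates); the wrist camera has in their place "tool_from_camera" (4x4, takes a point from camera to tool coordinates, whose origin is the TCP and whose axes are the flange's). Camera axes: x right, y up, looking along -z (the intrinsics and any distortion apply to the point x, -y, -z); pixel columns grow to the right and rows downward; lengths in m; the calibration is good to about 2 mm. A picture is of the moment at which its call begins: read the wrist's pose just before it. There is no depth.
- job_done(): hands the job in, once; it reports no verdict.
The state is a dict: "time_s": time; "joints": joint angles; "dq": joint speeds; "effort": joint torques, N m; "ee_pos": TCP position; "tcp_rot": TCP orientation; "wrist_force": force on the tool from outside, world axes, zero at the start; "torque": the same for the moment, N m; "gripper_width": finger opening in m.
Only numpy, scipy, OpenCV 4.12 (cv2) and the standard library are available. Lean on these libraries where they do the work, as an engineer would, in place of code of your own. Each camera call takes 0.05 s, during which the arm holds its last target.

## Working session

There is one attempt and no reset: what is moved stays moved. The work goes in short steps, Python scripts to look and compute and a tool call to move; the robot and the scene stay as the last step left them, time stands still between calls to the robot, and variables do not carry over. Pictures are saved under pics/ and viewed, and the job is handed in when it is done.

Besides the shell and the picture viewer there is one more tool, called after "Request:" as name(argument=value, ...) on one line, values as JSON. drive_tool: Moves the arm, as the interface text tells. Its arguments: {"type":"object","properties":{"moves":{"type":"string"},"grip_force":{"type":"number"}},"required":["moves"]}

```bash
ls; mkdir -p pics
python3 - <<'E'
from bench import readout, vision
import cv2
print(readout.state())
for n in ("scene","top","wrist"):
    c=vision.camera(n); cv2.imwrite(f"pics/{n}0.png",c["frame"][:,:,::-1]); print(n,{k:v for k,v in c.items() if k!="frame"})
E
```

```text
pics
{'time_s': 0.0, 'joints': array([68.2665878 , 33.92680245,  2.76757311, 92.23781204, -1.909178  ,
       54.0094255 , -1.9298499 ]), 'dq': array([ 0.03540668,  0.01172292,  0.02514888,  0.05306062,  0.03052248,
       -0.04474835, -0.03163596]), 'effort': array([ 2.90202279e-04, -5.48690057e+01,  1.54656306e+00, -1.98122174e+01,
        9.33846692e-03,  8.58924701e-03,  1.24457927e-06]), 'ee_pos': array([ 0.20418519, -0.69479145,  0.23011829]), 'tcp_rot': array([-1.79872256e+02,  6.43228778e-03,  1.63809627e+01]), 'wrist_force': array([-0.08222774,  0.53714186, -0.36302739]), 'torque': array([0.02094673, 0.00790236, 0.03895976]), 'gripper_width': 0.08545559054872962}
scene {'fx': 540.4125331535778, 'fy': 540.4125331535778, 'cx': 323.9923790567462, 'cy': 242.67663996395333, 'k1': -0.11055145837147992, 'pose': array([[-0.23648579, -0.82167155,  0.51858493,  1.1894579 ],
       [ 0.97153208, -0.1921991 ,  0.13850963,  0.15604168],
       [-0.01413787,  0.53657746,  0.84373263,  1.10904657],
       [ 0.        ,  0.        ,  0.        ,  1.        ]])}
top {'fx': 604.6744854121512,
[... 154 characters left out ...]
6151,  0.4240525 ],
       [-0.99996937,  0.00762524,  0.00176204, -0.01121949],
       [ 0.00252434,  0.10114536,  0.99486846,  1.5306633 ],
       [ 0.        ,  0.        ,  0.        ,  1.        ]])}
wrist {'fx': 383.0821790234927, 'fy': 383.0821790234927, 'cx': 312.1718059471828, 'cy': 241.4201679800303, 'k1': 0.02429073752673355, 'tool_from_camera': array([[ 6.08873130e-04,  9.49600103e-01,  3.13463353e-01,
         8.10898880e-02],
       [ 9.99999428e-01, -3.02608513e-04, -1.02568834e-03,
         2.04883899e-04],
       [-8.79137076e-04,  3.13463798e-01, -9.49599744e-01,
        -1.42617636e-01],
       [ 0.00000000e+00,  0.00000000e+00,  0.00000000e+00,
         1.00000000e+00]])}
```

View pics/scene0.png

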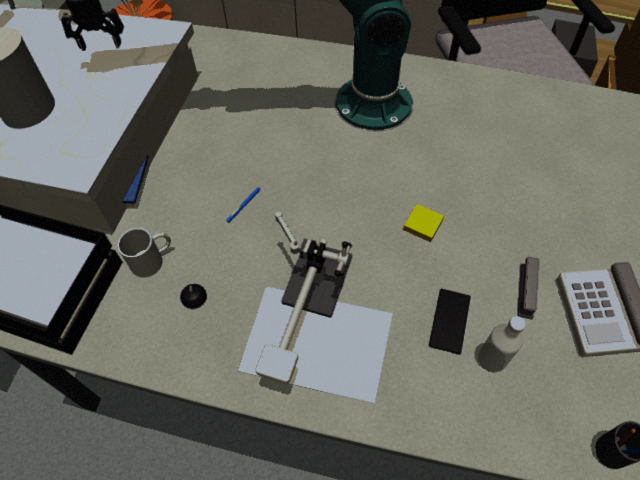

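View pics/top0.png

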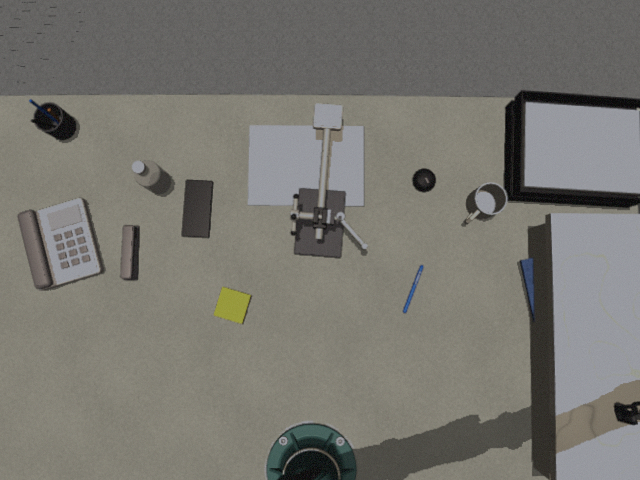

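The scene view shows the stand near (315,270), the nut near (345,250) and the open lever tip at (281,216). In the top view the nut is at about (295,215) and the lever tip at (364,247). I'll zoom in on both.

Run:
```python
import cv2
a=cv2.imread("pics/top0.png")[170:270,260:400]; b=cv2.imread("pics/scene0.png")[190:330,250:390]
cv2.imwrite("pics/topz.png",cv2.resize(a,None,fx=5.7,fy=5.7,interpolation=cv2.INTER_CUBIC)); cv2.imwrite("pics/scenez.png",cv2.resize(b,None,fx=4.2,fy=4.2,interpolation=cv2.INTER_CUBIC))
```

```text
(no output)
```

View pics/topz.png

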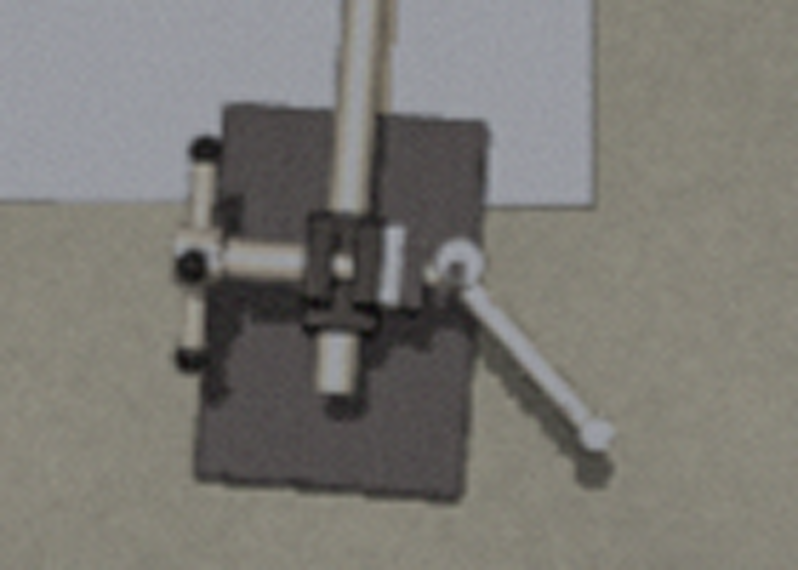

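View pics/scenez.png

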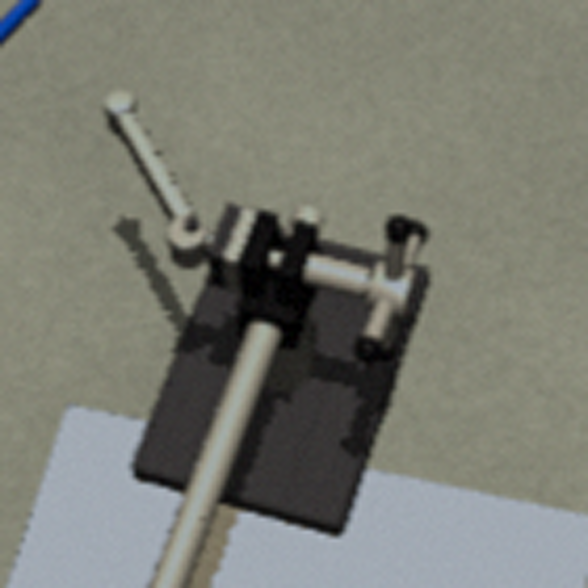

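```bash
cat > h.py <<'E'
import numpy as np, cv2
from bench import readout, vision
CAM={}
def cam(n):
    if n not in CAM: CAM[n]=vision.camera(n)
    return CAM[n]
def ray(c,u,v,pose=None):
    K=np.array([[c["fx"],0,c["cx"]],[0,c["fy"],c["cy"]],[0,0,1]])
    p=cv2.undistortPoints(np.array([[[u,v]]],float),K,np.array([c["k1"],0,0,0,0.]))[0,0]
    P=c["pose"] if pose is None else pose
    d=P[:3,:3]@np.array([p[0],-p[1],-1]); return P[:3,3],d/np.linalg.norm(d)
def plane(c,u,v,z,pose=None):
    o,d=ray(c,u,v,pose); return o+d*(z-o[2])/d[2]
def tri(*rs):
    A=sum(np.eye(3)-np.outer(d,d) for o,d in rs); b=sum((np.eye(3)-np.outer(d,d))@o for o,d in rs)
    x=np.linalg.solve(A,b); return x,[np.linalg.norm(np.cross(x-o,d)) for o,d in rs]
def wristpose(c,s):
    from scipy.spatial.transform import Rotation as R
    T=np.eye(4);T[:3,:3]=R.from_euler('xyz',s["tcp_rot"],degrees=True).as_matrix();T[:3,3]=s["ee_pos"]
    return T@c["tool_from_camera"]
E
python3 - <<'E'
from h import *
np.set_printoptions(precision=4,suppress=True)
t=cam("top");s=cam("scene")
T=lambda u,v:(u/5.7-.41+260,v/5.7-.41+170); S=lambda u,v:(u/4.2-.38+250,v/4.2-.38+190)
cs=[plane(t,*T(*p),.016) for p in [(222,103),(487,122),(463,500),(195,480)]]
print(np.array(cs)); c=np.mean(cs,0); print("centre",c)
e=cs[0]-cs[3]+cs[1]-cs[2]; print("yaw",np.degrees(np.arctan2(e[1],e[0])),np.linalg.norm(e)/2, np.linalg.norm(cs[0]-cs[1]))
for n,a,b in [("ballup",(190,265),(402,228)),("fore",(205,148),(372,346)),("aft",(190,357),(417,234)),("tip",(598,432),(120,103)),("pivot",(458,258),(187,236))]:
    print(n,*tri(ray(t,*T(*a)),ray(s,*S(*b))))
E
```

```text
[[ 0.6966  0.0368  0.016 ]
 [ 0.689  -0.0812  0.016 ]
 [ 0.5204 -0.0711  0.016 ]
 [ 0.5283  0.0469  0.016 ]]
centre [ 0.6086 -0.0172  0.016 ]
yaw -3.425956124735309 0.1687410351288676 0.11831631758362193
ballup [0.6037 0.0445 0.1674] [np.float64(0.0004703828734189817), np.float64(0.0004703828734189752)]
fore [0.6557 0.0409 0.138 ] [np.float64(0.0011726930472947415), np.float64(0.0011726930472947456)]
aft [0.5723 0.0464 0.114 ] [np.float64(0.0006479568653045642), np.float64(0.0006479568653045782)]
tip [ 0.5408 -0.1209  0.1345] [np.float64(0.0003514034452597001), np.float64(0.00035140344525968494)]
pivot [ 0.612  -0.0642  0.1334] [np.float64(0.00010654539540937068), np.float64(0.00010654539540940883)]
```

Stand centre is about (0.609, -0.017) with yaw -3.4°. The bars stand about 15° past upright and the lever is at q≈0.25. Checks pass: bar radius is 43 mm, tip radius about 88 mm and plate size is right. Next I move over to the lever side with the fingers closed.

Request:
drive_tool(moves="0 0 50 0 0 0 0; 10 45 10 0 0 5 0; 25 50 0 0 0 5 0; 30 50 0 0 0 5 0; 30 50 0 0 0 5 0", grip_force=40)

```text
time_s: 0.88
ee_pos: [0.3001, -0.499, 0.2915]
tcp_rot: [180.0, -0.0, 36.5]
wrist_force: [1.3, -0.7, 0.1]
gripper_width: 0.0004
```

Request:
drive_tool(moves="30 52 0 0 0 4 0; 30 52 0 0 0 0 0; 30 52 0 0 0 0 0; 30 52 0 0 0 0 0; 30 52 0 0 0 0 0")

```text
time_s: 1.5
ee_pos: [0.4501, -0.239, 0.2916]
tcp_rot: [180.0, -0.0, 40.4]
wrist_force: [0.3, -0.9, -0.3]
gripper_width: 0.0001
```

Request:
drive_tool(moves="30 50 0 0 0 0 0; 30 50 0 0 0 0 0; 25 40 0 0 0 0 0; 0 0 0 0 0 0 0")

```text
time_s: 2.0
ee_pos: [0.5366, -0.0956, 0.2916]
tcp_rot: [-180.0, -0.2, 40.9]
wrist_force: [0.2, -1.2, 0.0]
gripper_width: 0.0004
```

Run:
```python
from h import *
s=readout.state(); print(s["time_s"],s["joints"].round(1),s["ee_pos"],s["tcp_rot"],s["wrist_force"],s["gripper_width"])
c=cam("wrist"); cv2.imwrite("pics/w1.png",c["frame"][:,:,::-1])
```

```text
2.0 [ 18.   17.5 -15.9 111.4   5.8  51.7 -50. ] [ 0.53661367 -0.09557606  0.29162509] [-1.79977685e+02 -1.72816732e-01  4.08540851e+01] [ 0.18716041 -1.18343329  0.00627672] 0.0003945208314811491
```

View pics/w1.png

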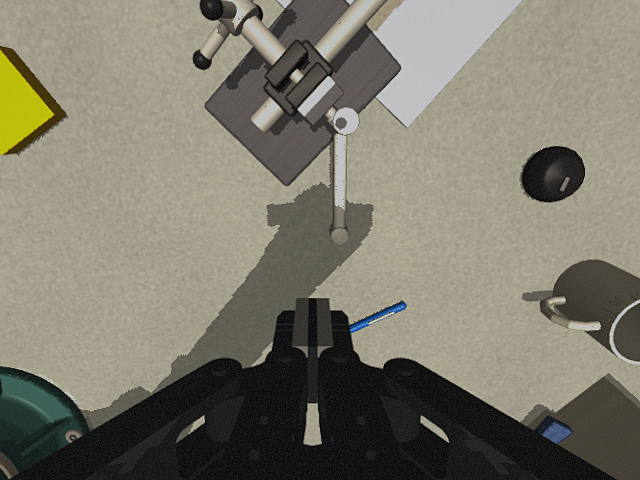

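The wrist view shows the lever pivot at about (347,120), its tip at (338,236), and pads about 14 mm thick when closed. I'll use it to refine the lever angle.

```bash
cat > look.py <<'E'
from h import *
import sys
np.set_printoptions(precision=4,suppress=True)
s=readout.state(); c=cam("wrist"); P=wristpose(c,s)
np.save("P.npy",P)
cv2.imwrite(sys.argv[1],c["frame"][:,:,::-1]); print(s["time_s"],s["ee_pos"],s["tcp_rot"],s["wrist_force"])
E
python3 - <<'E'
from h import *
np.set_printoptions(precision=4,suppress=True)
s=readout.state(); c=cam("wrist"); P=wristpose(c,s)
p=plane(c,347,121,.137,P); t=plane(c,338.5,235,.137,P); d=t-p
print(p,t,np.linalg.norm(d),np.degrees(np.arctan2(d[1],d[0])))
for u in [(205,103),(287,185),(401,68)]: print(plane(c,*u,.016,P))
E
```

```text
[ 0.6103 -0.0688  0.137 ] [ 0.5407 -0.1229  0.137 ] 0.08819548514735821 -142.1522314069538
[0.534  0.0438 0.016 ]
[ 0.5238 -0.073   0.016 ]
[ 0.6877 -0.085   0.016 ]
```

Request:
drive_tool(moves="8 11 -57 0 0 0 0; 0 0 -60 0 0 0 0; 0 0 -50 0 0 0 0; 0 0 -11 0 0 0 0; 0 0 0 0 0 0 0")

```text
time_s: 2.72
ee_pos: [0.5423, -0.0908, 0.1136]
tcp_rot: [180.0, 0.0, 40.3]
wrist_force: [0.2, 0.4, -0.2]
gripper_width: -0.0001
```

```bash
python3 look.py pics/w2.png
python3 - <<'E'
import numpy as np
p=np.array([608,-65.]); prev=None
for q in np.arange(0.1,2.45,0.1):
    f=np.radians(206)+q; u=np.array([np.cos(f),np.sin(f)]); v=np.array([-u[1],u[0]])
    x=p+62*u-12*v
    print(round(q,2),x.round(1),"yaw",round(np.degrees(f)+90-270+90,1))
E
```

```text
2.725 [ 0.5423 -0.0908  0.1136] [179.9876   0.0384  40.275 ] [ 0.1561  0.3663 -0.1586]
0.1 [549.  -87.4] yaw 121.7
0.2 [551.5 -93.2] yaw 127.5
0.3 [554.6 -98.7] yaw 133.2
0.4 [ 558.2 -103.8] yaw 138.9
0.5 [ 562.3 -108.6] yaw 144.6
0.6 [ 566.9 -113. ] yaw 150.4
0.7 [ 571.9 -116.8] yaw 156.1
0.8 [ 577.3 -120.2] yaw 161.8
0.9 [ 582.9 -123. ] yaw 167.6
1.0 [ 588.8 -125.2] yaw 173.3
1.1 [ 594.9 -126.8] yaw 179.0
1.2 [ 601.2 -127.8] yaw 184.8
1.3 [ 607.5 -128.1] yaw 190.5
1.4 [ 613.8 -127.9] yaw 196.2
1.5 [ 620. -127.] yaw 201.9
1.6 [ 626.2 -125.5] yaw 207.7
1.7 [ 632.1 -123.4] yaw 213.4
1.8 [ 637.8 -120.7] yaw 219.1
1.9 [ 643.2 -117.4] yaw 224.9
2.0 [ 648.3 -113.6] yaw 230.6
2.1 [ 652.9 -109.4] yaw 236.3
2.2 [ 657.1 -104.7] yaw 242.1
2.3 [660.9 -99.6] yaw 247.8
2.4 [664.  -94.1] yaw 253.5
```

View pics/w2.png

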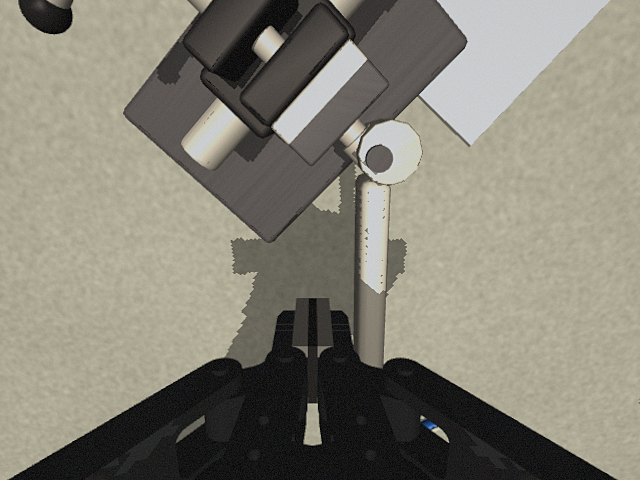

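Request:
drive_tool(moves="6 -6 0 0 0 2 0; 10 -7 0 0 0 7 0; 4 -5 0 0 0 6 0; 5 -4 0 0 0 5 0")

```text
time_s: 3.28
ee_pos: [0.5689, -0.1126, 0.1152]
tcp_rot: [179.8, -0.0, 60.6]
wrist_force: [-0.5, 0.4, 0.7]
gripper_width: 0.0001
```

Request:
drive_tool(moves="5 -4 0 0 0 6 0; 5 -3 0 0 0 6 0; 6 -3 0 0 0 6 0")

```text
time_s: 3.65
ee_pos: [0.5847, -0.1225, 0.1152]
tcp_rot: [179.8, 0.0, 78.6]
wrist_force: [-0.9, 0.4, -0.5]
gripper_width: -0.0
```

Request:
drive_tool(moves="6 -2 0 0 0 6 0; 6 -2 0 0 0 6 0")

```text
time_s: 3.9
ee_pos: [0.5967, -0.1267, 0.1152]
tcp_rot: [179.8, 0.1, 90.6]
wrist_force: [-1.0, 0.4, -0.1]
gripper_width: 0.0
```

Request:
drive_tool(moves="6 -1 0 0 0 5 0; 6 -0.5 0 0 0 6 0")

```text
time_s: 4.15
ee_pos: [0.6086, -0.1284, 0.1152]
tcp_rot: [179.9, 0.1, 101.6]
wrist_force: [-1.4, -0.2, 0.4]
gripper_width: 0.0001
```

```bash
python3 look.py pics/w3.png
```

```text
4.15 [ 0.6086 -0.1284  0.1152] [179.875    0.1198 101.5525] [-1.4473 -0.2134  0.3509]
```

View pics/w3.png

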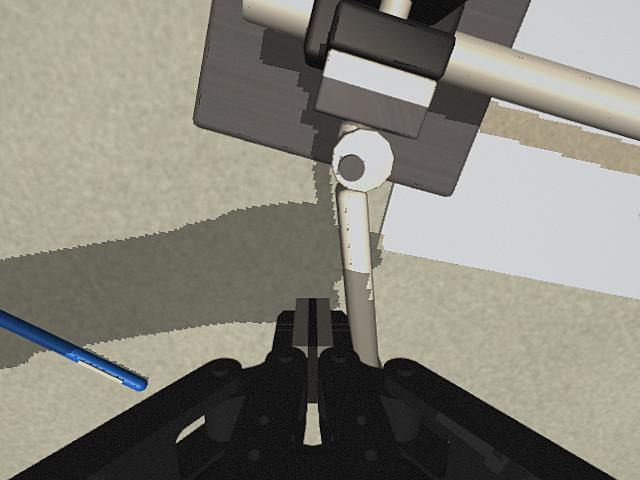

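Run:
```python
from h import *
a=cv2.imread("pics/w3.png")[150:400,280:440]; cv2.imwrite("pics/w3z.png",cv2.resize(a,None,fx=2.4*1,fy=2.4,interpolation=cv2.INTER_CUBIC))
```

```text
(no output)
```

View pics/w3z.png

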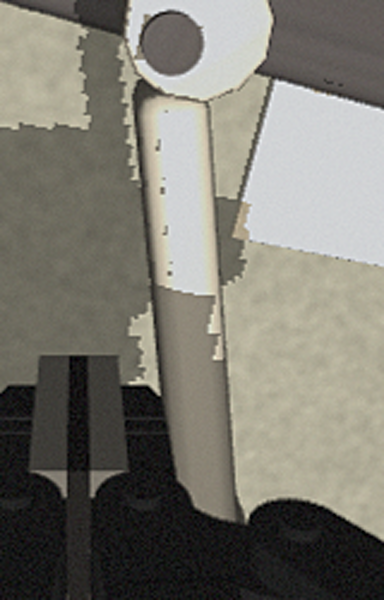

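Run:
```python
from h import *
np.set_printoptions(precision=4,suppress=True)
c=cam("wrist");s=readout.state();P=wristpose(c,s)
for a,b,z in [((368.3,195.8),(376.7,316.7),.135),((353.3,195.8),(363.3,316.7),.125),((362,160),(362,161),.137)]:
    A=plane(c,*a,z,P);B=plane(c,*b,z,P);d=B-A;print(A,B,np.degrees(np.arctan2(d[1],d[0]))%360, np.radians(np.degrees(np.arctan2(d[1],d[0]))%360-206))
```

```text
[ 0.6167 -0.0703  0.135 ] [ 0.6303 -0.1127  0.135 ] 287.90185384604297 1.4294570131006308
[ 0.6134 -0.0731  0.125 ] [ 0.6282 -0.1189  0.125 ] 287.9446011296591 1.4302030939460157
[ 0.6116 -0.0595  0.137 ] [ 0.6117 -0.0597  0.137 ] 283.7991878262499 1.3578519829455513
```

Request:
drive_tool(moves="5 0 0 0 0 6 0; 5 1 0 0 0 6 0")

```text
time_s: 4.5
ee_pos: [0.6179, -0.1275, 0.1146]
tcp_rot: [180.0, 0.1, 113.4]
wrist_force: [-0.4, -0.5, -0.7]
gripper_width: -0.0002
```

Request:
drive_tool(moves="5 1 0 0 0 6 0; 5 1 0 0 0 6 0")

```text
time_s: 4.75
ee_pos: [0.628, -0.1255, 0.1145]
tcp_rot: [-180.0, 0.1, 125.4]
wrist_force: [0.2, 0.0, 0.6]
gripper_width: 0.0003
```

Request:
drive_tool(moves="5 1.5 0 0 0 3 0; 5 2.5 0 0 0 4 0")

```text
time_s: 5.0
ee_pos: [0.6375, -0.1215, 0.1143]
tcp_rot: [-179.9, 0.1, 132.4]
wrist_force: [-0.9, -0.6, 1.4]
gripper_width: -0.0
```

Request:
drive_tool(moves="5 3 0 0 0 5 0; 4 3 0 0 0 5 0")

```text
time_s: 5.25
ee_pos: [0.6469, -0.1159, 0.1144]
tcp_rot: [-179.9, 0.1, 142.4]
wrist_force: [-1.2, -1.1, -0.6]
gripper_width: 0.0001
```

```bash
python3 look.py pics/w4.png
```

```text
5.25 [ 0.6469 -0.1159  0.1144] [-179.9188    0.1416  142.385 ] [-1.2433 -1.0573 -0.6043]
```

View pics/w4.png

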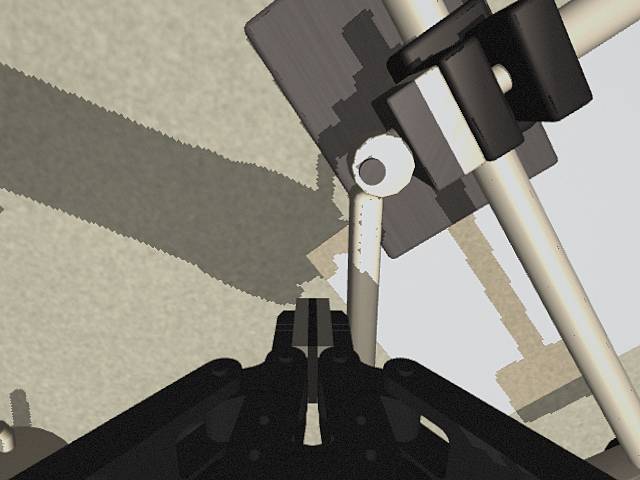

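No firm resistance by q≈2.0 (about 1.5 N in all, friction included), so the nut lacks at least 3.2 rad or so. I'll swing the lever back open before tightening.

Run:
```python
import numpy as np
p=np.array([608,-65.]); prev=None
for q in [2.1,2.,1.85,1.7,1.55,1.4,1.25,1.1,.95,.8,.65,.5]:
    f=np.radians(206)+q; u=np.array([np.cos(f),np.sin(f)]); v=np.array([-u[1],u[0]])
    x=p+62*u+19.5*v
    print(round(q,2),x.round(1),"yaw",round(np.degrees(f)-180,1), None if prev is None else (x-prev).round(1)); prev=x
```

```text
2.1 [670.4 -83.2] yaw 146.3 None
2.0 [668.3 -89.3] yaw 140.6 [-2.1 -6.1]
1.85 [664. -98.] yaw 132.0 [-4.3 -8.7]
1.7 [ 658.4 -106. ] yaw 123.4 [-5.6 -8. ]
1.55 [ 651.7 -113.1] yaw 114.8 [-6.7 -7.1]
1.4 [ 644.  -119.1] yaw 106.2 [-7.7 -6. ]
1.25 [ 635.5 -123.9] yaw 97.6 [-8.5 -4.8]
1.1 [ 626.4 -127.3] yaw 89.0 [-9.1 -3.5]
0.95 [ 616.9 -129.4] yaw 80.4 [-9.5 -2.1]
0.8 [ 607.2 -130. ] yaw 71.8 [-9.7 -0.6]
0.65 [ 597.5 -129.1] yaw 63.2 [-9.7  0.8]
0.5 [ 588.  -126.9] yaw 54.6 [-9.5  2.3]
```

Request:
drive_tool(moves="-3 -4 0 0 0 0 0; 0 0 40 0 0 0 0; 16 19 5 0 0 0 0; 19 22 0 0 0 0 0; 0 0 0 0 0 0 0")

```text
time_s: 5.92
ee_pos: [0.6799, -0.0731, 0.1589]
tcp_rot: [179.8, 0.0, 142.6]
wrist_force: [1.1, -0.3, -0.8]
gripper_width: -0.0002
```

```bash
python3 look.py pics/w5.png
```

```text
5.925 [ 0.6799 -0.0731  0.1589] [179.8008   0.0187 142.558 ] [ 1.0659 -0.3169 -0.7945]
```

View pics/w5.png

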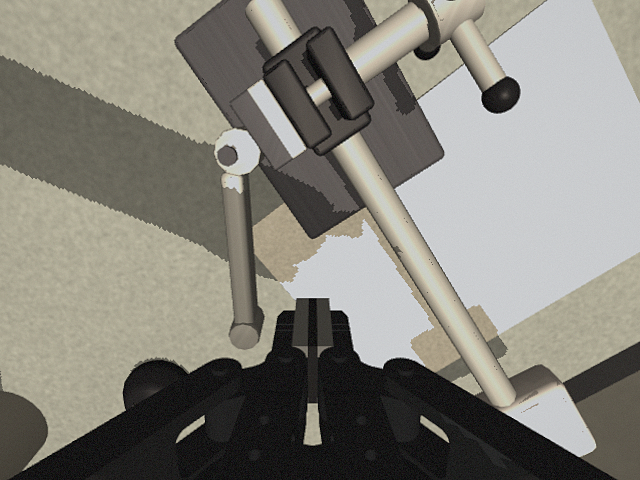

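The finger is clear, to the right of the lever (tip at (243,335)). I'll descend and push it back open.

Request:
drive_tool(moves="0 0 -43 0 0 0 0; -5 -7 0 0 0 0 0; -6 -9 0 0 0 -3 0; -5 -9 0 0 0 -8 0; -6 -8 0 0 0 -8.6 0")

```text
time_s: 6.6
ee_pos: [0.6569, -0.1114, 0.1172]
tcp_rot: [179.9, 0.1, 122.3]
wrist_force: [-0.1, 0.1, -0.1]
gripper_width: 0.0002
```

Request:
drive_tool(moves="-6.5 -7 0 0 0 -8.6 0; -7.5 -6 0 0 0 -8.6 0; -8.5 -5 0 0 0 -8.6 0; -9 -3.5 0 0 0 -8.6 0; -9.5 -2 0 0 0 -8.6 0")

```text
time_s: 7.22
ee_pos: [0.6162, -0.1349, 0.1175]
tcp_rot: [179.8, 0.0, 79.3]
wrist_force: [0.8, 0.2, -0.2]
gripper_width: -0.0003
```

Request:
drive_tool(moves="-9.5 -0.5 0 0 0 -8.6 0; -9.5 1 0 0 0 -8.6 0; 8 -4 0 0 0 0 0; 0 0 60 0 0 0 0")

```text
time_s: 7.72
ee_pos: [0.6026, -0.1381, 0.1728]
tcp_rot: [-179.6, 0.1, 62.6]
wrist_force: [1.0, -0.4, -0.4]
gripper_width: -0.0
```

```bash
python3 look.py pics/w6.png
```

```text
7.725 [ 0.6026 -0.1381  0.1728] [-179.5961    0.1252   62.6261] [ 0.9995 -0.4321 -0.4365]
```

View pics/w6.png

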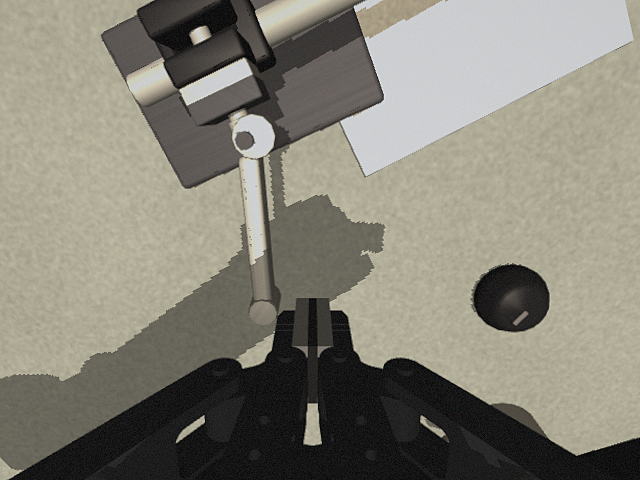

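The lever is open again at q≈0.65 (tip at (262,311)). Now I go over to the nut.

Request:
drive_tool(moves="0 0 55 0 0 -10 0; 5 30 0 0 0 -10 0; 7 40 0 0 0 -10 0; 7 40 0 0 0 -10 0; 7 40 0 0 0 -10 0")

```text
time_s: 8.4
ee_pos: [0.6321, 0.0138, 0.2317]
tcp_rot: [180.0, -0.2, 12.3]
wrist_force: [0.2, -0.9, -0.7]
gripper_width: -0.0002
```

Request:
drive_tool(moves="7 30 0 0 0 -10 0; 0 0 0 0 0 -6.6 0; 0 0 0 0 0 0 0")

```text
time_s: 8.78
ee_pos: [0.6386, 0.0433, 0.2312]
tcp_rot: [-180.0, -0.1, -3.8]
wrist_force: [-0.4, 0.0, -0.1]
gripper_width: 0.0
```

```bash
python3 look.py pics/w7.png; python3 -c "
from bench import readout;print(readout.state()['joints'].round(1))"
```

```text
8.775 [0.6386 0.0433 0.2312] [-179.9855   -0.122    -3.8282] [-0.3838  0.0472 -0.1032]
[  -3.2   27.8   -6.5  103.6    4.1   48.8 -105.6]
```

View pics/w7.png

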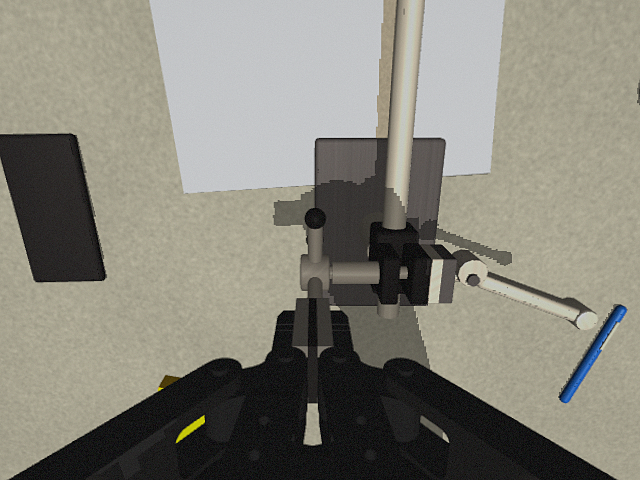

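Request:
drive_tool(moves="0 0 -50 0 0 0 0; 0 0 -21 0 0 0 0; -10 0 -2 0 0 0 0; -9 0 -1 0 0 0 0; -8 0 -2 0 0 0 0")

```text
time_s: 9.45
ee_pos: [0.6167, 0.0424, 0.157]
tcp_rot: [-179.9, -0.9, -4.0]
wrist_force: [9.6, -0.7, -4.2]
gripper_width: 0.0
```

Request:
drive_tool(moves="-4 0 -2 0 0 0 0; -4 0 -2 0 0 0 0; -3 0 -3 0 0 0 0; -3 0 -3 0 0 0 0")

```text
time_s: 9.95
ee_pos: [0.6024, 0.0434, 0.1493]
tcp_rot: [-179.8, -0.8, -4.0]
wrist_force: [2.8, 0.3, 10.1]
gripper_width: -0.0002
```

Request:
drive_tool(moves="-4 0 -4 0 0 0 0; -3 0 -4 0 0 0 0; -2 0 -4 0 0 0 0; 0 0 -2 0 0 0 0")

```text
time_s: 10.45
ee_pos: [0.5917, 0.0439, 0.1339]
tcp_rot: [-179.8, -0.6, -4.0]
wrist_force: [3.3, 1.5, 8.8]
gripper_width: 0.0004
```

Run:
```python
from h import *
for n in ("scene","top"):
    c=cam(n);f=c["frame"][:,:,::-1]
    a=f[190:330,250:390] if n=="scene" else f[170:270,260:400]
    cv2.imwrite(f"pics/{n}1.png",cv2.resize(a,None,fx=4.2,fy=4.2,interpolation=cv2.INTER_CUBIC))
```

```text
(no output)
```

View pics/scene1.png

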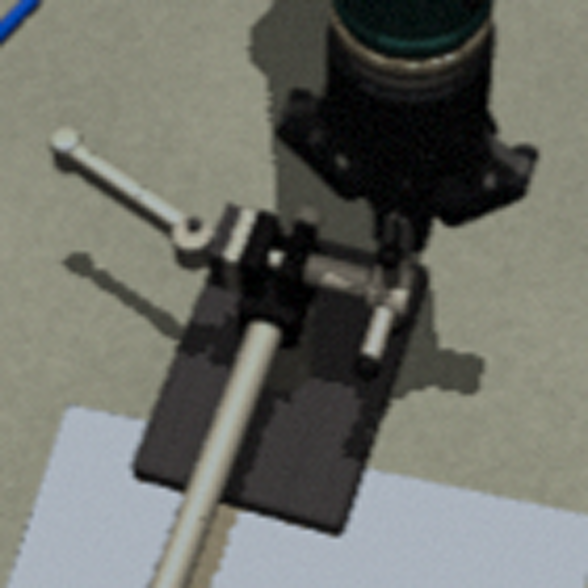

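The nut turned about 1.2 rad, and the fore ball at (368,362) now shows that bar near level. Next stroke.

Request:
drive_tool(moves="0 0 55 0 0 0 0; 20 0 8 0 0 0 0; 30 0 0 0 0 0 0; 0 0 -38 0 0 0 0; -8 0 0 0 0 0 0")

```text
time_s: 11.18
ee_pos: [0.6324, 0.0427, 0.1546]
tcp_rot: [-179.9, -0.4, -4.0]
wrist_force: [6.5, 1.0, -4.1]
gripper_width: -0.0001
```

Request:
drive_tool(moves="-7 0 0 0 0 0 0; -7 0 -1 0 0 0 0; -6 0 -1 0 0 0 0; -5 0 -2 0 0 0 0; -4 0 -2 0 0 0 0")

```text
time_s: 11.8
ee_pos: [0.6058, 0.0435, 0.1521]
tcp_rot: [-179.8, -0.7, -4.0]
wrist_force: [8.3, 0.7, 1.6]
gripper_width: 0.0001
```

Request:
drive_tool(moves="-4 0 -3 0 0 0 0; -4 0 -3 0 0 0 0; -3 0 -4 0 0 0 0; -3 0 -4 0 0 0 0; 0 0 -4 0 0 0 0")

```text
time_s: 12.42
ee_pos: [0.5907, 0.0439, 0.1345]
tcp_rot: [-179.8, -0.6, -4.0]
wrist_force: [3.3, 1.5, 6.6]
gripper_width: 0.0003
```

Request:
drive_tool(moves="0 0 55 0 0 0 0; 20 0 8 0 0 0 0; 30 0 0 0 0 0 0; 0 0 -38 0 0 0 0; -6 0 0 0 0 0 0")

```text
time_s: 13.05
ee_pos: [0.6324, 0.0426, 0.1555]
tcp_rot: [-180.0, -0.2, -4.0]
wrist_force: [4.4, 0.9, -4.2]
gripper_width: 0.0002
```

Request:
drive_tool(moves="-7 0 0 0 0 0 0; -7 0 0 0 0 0 0; -6 0 0 0 0 0 0; -3 0 -1 0 0 0 0; 0 0 0 0 0 0 0")

```text
time_s: 13.68
ee_pos: [0.6093, 0.0428, 0.1565]
tcp_rot: [-179.9, -0.3, -4.0]
wrist_force: [6.1, 0.5, -2.3]
gripper_width: -0.0
```

Run:
```python
from h import *
c=cam("scene");f=c["frame"][:,:,::-1]
cv2.imwrite(f"pics/scene2.png",cv2.resize(f[190:330,250:390],None,fx=4.2,fy=4.2,interpolation=cv2.INTER_CUBIC))
```

```text
(no output)
```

View pics/scene2.png

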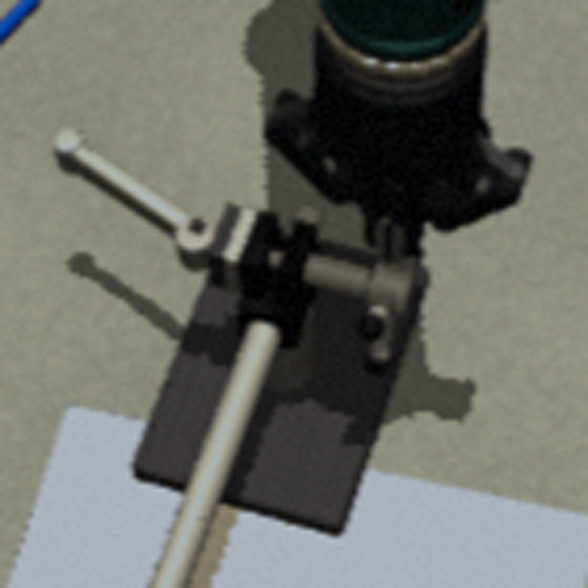

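Request:
drive_tool(moves="6 0 10 0 0 0 0; 0 0 55 0 0 10 0; -12 -35 5 0 0 10 0; -12 -40 0 0 0 10 0; -14 -40 0 0 0 10 0")

```text
time_s: 14.35
ee_pos: [0.5734, -0.0733, 0.2261]
tcp_rot: [-180.0, 0.1, 36.4]
wrist_force: [-0.4, -0.1, -0.2]
gripper_width: 0.0001
```

Request:
drive_tool(moves="-12 -20 0 0 0 10 0; -12 -14 -20 0 0 10 0; 0 0 -45 0 0 7 0; 0 0 -45 0 0 0 0; 0 0 0 0 0 0 0")

```text
time_s: 14.98
ee_pos: [0.5472, -0.1062, 0.1131]
tcp_rot: [-179.5, 0.2, 63.0]
wrist_force: [0.2, -0.2, 0.8]
gripper_width: 0.0002
```

```bash
python3 look.py pics/w8.png
python3 - <<'E'
import numpy as np
p=np.array([608,-65.])
for q in np.arange(0.5,2.65,0.1):
    f=np.radians(206)+q; u=np.array([np.cos(f),np.sin(f)]); v=np.array([-u[1],u[0]])
    print(round(q,2),(p+62*u-19.5*v).round(1),"yaw",round(np.degrees(f)-180,1))
E
```

```text
14.975 [ 0.5472 -0.1062  0.1131] [-179.514     0.2401   62.9879] [ 0.1594 -0.2481  0.7521]
0.5 [ 556.2 -104.3] yaw 54.6
0.6 [ 560.4 -109.3] yaw 60.4
0.7 [ 565.1 -113.8] yaw 66.1
0.8 [ 570.1 -117.8] yaw 71.8
0.9 [ 575.6 -121.3] yaw 77.6
1.0 [ 581.4 -124.3] yaw 83.3
1.1 [ 587.4 -126.7] yaw 89.0
1.2 [ 593.7 -128.4] yaw 94.8
1.3 [ 600.1 -129.5] yaw 100.5
1.4 [ 606.6 -130. ] yaw 106.2
1.5 [ 613.1 -129.8] yaw 111.9
1.6 [ 619.5 -129. ] yaw 117.7
1.7 [ 625.9 -127.5] yaw 123.4
1.8 [ 632.  -125.4] yaw 129.1
1.9 [ 637.9 -122.7] yaw 134.9
2.0 [ 643.5 -119.4] yaw 140.6
2.1 [ 648.8 -115.6] yaw 146.3
2.2 [ 653.6 -111.3] yaw 152.1
2.3 [ 658.  -106.5] yaw 157.8
2.4 [ 661.9 -101.3] yaw 163.5
2.5 [665.3 -95.7] yaw 169.2
2.6 [668.1 -89.9] yaw 175.0
```

View pics/w8.png

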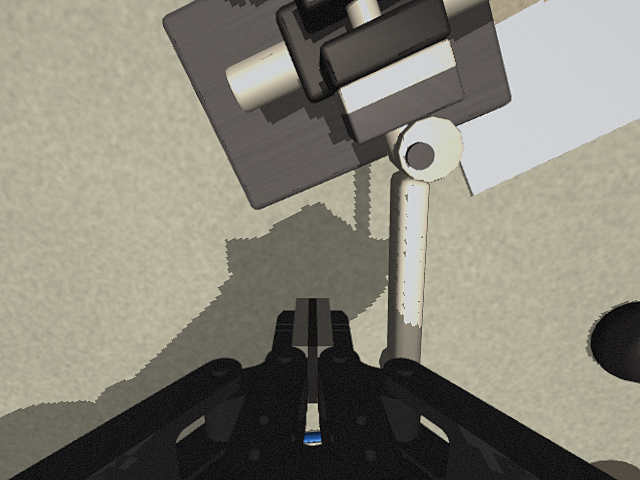

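The finger is behind the lever. I'll push in small steps and watch the force.

Request:
drive_tool(moves="10 -4 0 0 0 2 0; 8 -4 0 0 0 2 0; 5 -4 0 0 0 5 0; 5 -3 0 0 0 5.7 0")

```text
time_s: 15.52
ee_pos: [0.5803, -0.1212, 0.1167]
tcp_rot: [179.9, 0.0, 77.9]
wrist_force: [-2.8, 0.9, 0.5]
gripper_width: 0.0004
```

Request:
drive_tool(moves="4 -2 0 0 0 4 0; 0 0 0 0 0 0 0")

```text
time_s: 15.78
ee_pos: [0.584, -0.1232, 0.1163]
tcp_rot: [180.0, -0.0, 81.7]
wrist_force: [-2.6, 1.6, 2.3]
gripper_width: -0.0001
```

Request:
drive_tool(moves="4 -2 0 0 0 4 0; 0 0 0 0 0 0 0")

```text
time_s: 16.02
ee_pos: [0.5872, -0.1251, 0.1158]
tcp_rot: [-180.0, 0.0, 85.6]
wrist_force: [-2.4, 0.9, 2.0]
gripper_width: 0.0001
```

Request:
drive_tool(moves="4 -1.5 0 0 0 3.5 0; 0 0 0 0 0 0 0")

```text
time_s: 16.27
ee_pos: [0.5909, -0.1266, 0.1155]
tcp_rot: [-179.9, 0.0, 89.1]
wrist_force: [-3.3, 1.1, 2.6]
gripper_width: 0.0003
```

Request:
drive_tool(moves="4 -1 0 0 0 3.5 0; 0 0 0 0 0 0 0")

```text
time_s: 16.52
ee_pos: [0.5947, -0.1276, 0.1154]
tcp_rot: [-179.9, 0.0, 92.6]
wrist_force: [-3.7, 1.6, 3.7]
gripper_width: 0.0001
```

```bash
python3 look.py pics/w9.png
python3 - <<'E'
import cv2
a=cv2.imread("pics/w9.png")[120:370,280:440]; cv2.imwrite("pics/w9z.png",cv2.resize(a,None,fx=2.4,fy=2.4,interpolation=cv2.INTER_CUBIC))
E
```

```text
16.525 [ 0.5947 -0.1276  0.1154] [-179.9293    0.011    92.5529] [-3.7124  1.5958  3.7316]
```

View pics/w9z.png

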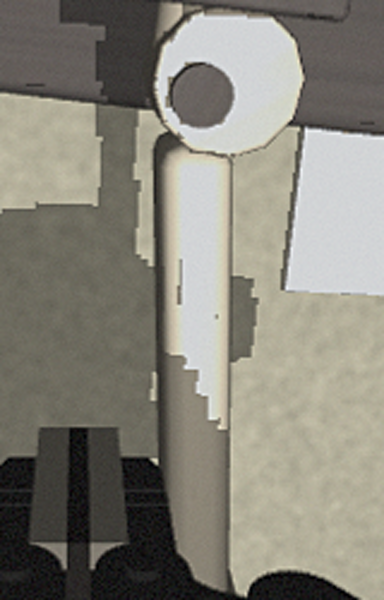

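Run:
```python
from h import *
np.set_printoptions(precision=4,suppress=True)
c=cam("wrist");s=readout.state();P=wristpose(c,s); print(s["wrist_force"])
A=plane(c,376,190.8,.135,P);B=plane(c,376,345,.135,P);d=B-A;an=np.degrees(np.arctan2(d[1],d[0]))%360;print(A,B,an,np.radians(an-206))
print(plane(c,375.4,153.3,.137,P))
```

```text
[-4.4397  0.7168  3.6921]
[ 0.6133 -0.0697  0.135 ] [ 0.6189 -0.1271  0.135 ] 275.57741281675044 1.2143549386715973
[ 0.6116 -0.0577  0.137 ]
```

q≈1.21 with about 4 N, so resistance began near 0.95, which is inside the window. I'll check against the quoted 4 N at joint 1.4.

Request:
drive_tool(moves="4 -0.5 0 0 0 4 0; 0 0 0 0 0 0 0")

```text
time_s: 16.88
ee_pos: [0.5988, -0.1285, 0.1152]
tcp_rot: [-179.9, 0.0, 96.6]
wrist_force: [-5.4, 0.8, 3.4]
gripper_width: -0.0001
```

Request:
drive_tool(moves="4 -0.5 0 0 0 3.5 0; 0 0 0 0 0 0 0; 0 0 0 0 0 0 0")

```text
time_s: 17.25
ee_pos: [0.6025, -0.1291, 0.1152]
tcp_rot: [-179.9, 0.0, 100.0]
wrist_force: [-4.5, -0.0, 3.6]
gripper_width: 0.0002
```

```bash
python3 look.py pics/w10.png
python3 - <<'E'
import cv2
a=cv2.imread("pics/w10.png")[120:370,280:440]; cv2.imwrite("pics/w10z.png",cv2.resize(a,None,fx=2.4,fy=2.4,interpolation=cv2.INTER_CUBIC))
from h import *
print(np.mean([readout.state()["wrist_force"] for _ in range(5)],0))
E
```

```text
17.25 [ 0.6025 -0.1291  0.1152] [-179.9089    0.0315  100.0398] [-4.4832 -0.0452  3.5799]
[-4.91553205 -1.04533687  3.24896018]
```

View pics/w10z.png

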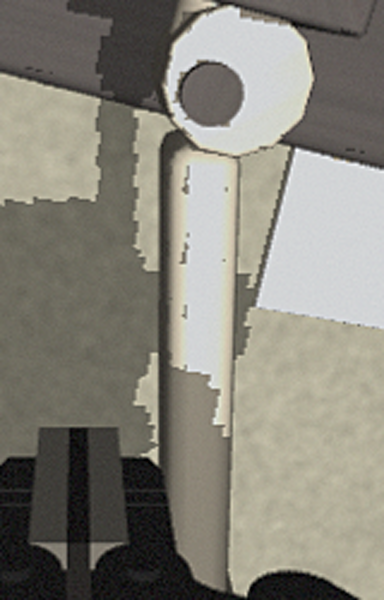

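The estimates agree on an onset near 0.95 (final squeeze about 3.05 mm). For a direct check I'll ease back and see where the cam leaves the lever resting.

Request:
drive_tool(moves="-9 1 0 0 0 -6 0; -9 2 0 0 0 -6 0; -9 3 0 0 0 -6 0; -9 5 0 0 0 0 0; -8 5 0 0 0 0 0")

```text
time_s: 17.92
ee_pos: [0.5603, -0.1123, 0.1156]
tcp_rot: [179.8, -0.0, 82.2]
wrist_force: [-0.4, -0.0, -0.2]
gripper_width: 0.0002
```

```bash
python3 look.py pics/w11.png
```

```text
17.925 [ 0.5603 -0.1123  0.1156] [179.8487  -0.0261  82.2253] [-0.439  -0.0255 -0.1868]
```

View pics/w11.png

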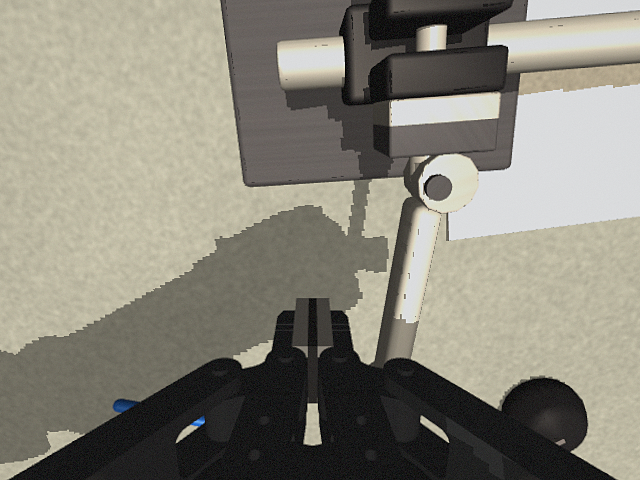

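Run:
```python
import cv2
im=cv2.imread("pics/w11.png")
a=im[150:370,340:500]; cv2.imwrite("pics/w11z.png",cv2.resize(a,None,fx=2.7,fy=2.7,interpolation=cv2.INTER_CUBIC))
```

```text
(no output)
```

View pics/w11z.png

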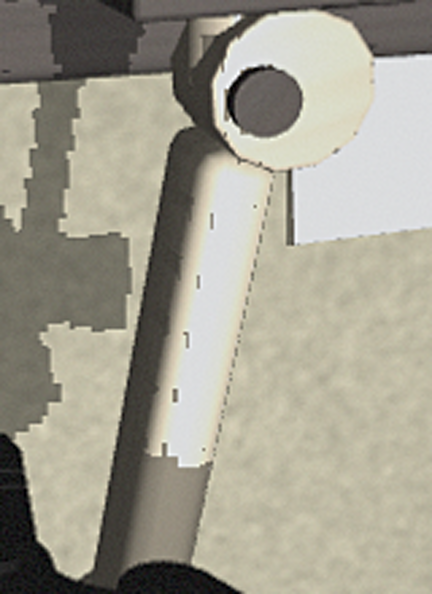

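Run:
```python
from h import *
np.set_printoptions(precision=4,suppress=True)
c=cam("wrist");s=readout.state();P=wristpose(c,s)
def ang(a,b,z):
    A=plane(c,*a,z,P);B=plane(c,*b,z,P);d=B-A;return A[:2],B[:2],np.degrees(np.arctan2(d[1],d[0]))%360
print(ang((441.1,216.7),(411.5,357.4),.135)); print(ang((403.7,205.6),(375.9,363),.115))
print("tip?",)
g=cv2.cvtColor(c["frame"],cv2.COLOR_RGB2GRAY)
# plate near edge by gradient per column, and boom edges
for name,cols,r0,r1,sgn in [("plate",range(262,345,6),150,200,1),("plate2",range(480,506,4),150,190,1)]:
    pts=[]
    for u in cols:
        col=cv2.GaussianBlur(g[:,u-1:u+2].mean(1).astype(np.float32)[:,None],(1,5),0)[:,0]
        d=np.diff(col)[r0:r1]*sgn; pts.append((u,r0+int(np.argmax(d))+.5))
    print(name,pts)
```

```text
(array([ 0.6083, -0.0694]), array([ 0.5957, -0.1226]), np.float64(256.6398406798158))
(array([ 0.6005, -0.0693]), array([ 0.5842, -0.1382]), np.float64(256.67847465225816))
tip?
plate [(262, 187.5), (268, 187.5), (274, 186.5), (280, 186.5), (286, 185.5), (292, 185.5), (298, 185.5), (304, 184.5), (310, 184.5), (316, 183.5), (322, 183.5), (328, 183.5), (334, 182.5), (340, 182.5)]
plate2 [(480, 166.5), (484, 172.5), (488, 171.5), (492, 171.5), (496, 171.5), (500, 171.5), (504, 170.5)]
```

The lever rests at q≈0.88, close to the tight limit even allowing for spring-back overshoot. I'll loosen the nut by about 0.4 rad to centre it, starting with its present angle.

Request:
drive_tool(moves="-6 6 60 0 0 -9 0; -4 30 50 0 0 -10 0; 0 42 0 0 0 -10 0; 0 42 0 0 0 -10 0; 5 35 0 0 0 -10 0")

```text
time_s: 18.65
ee_pos: [0.5548, 0.0442, 0.2258]
tcp_rot: [180.0, -0.1, 32.9]
wrist_force: [0.1, 0.2, 0.2]
gripper_width: 0.0003
```

Request:
drive_tool(moves="5 0 0 0 0 -10 0; 0 0 0 0 0 -10 0; 0 0 0 0 0 -10 0; 0 0 0 0 0 -7 0")

```text
time_s: 19.15
ee_pos: [0.5601, 0.0426, 0.2254]
tcp_rot: [-180.0, -0.1, -4.0]
wrist_force: [-0.1, 0.0, 0.4]
gripper_width: -0.0002
```

```bash
python3 look.py pics/w12.png
python3 - <<'E'
from h import *
for n in ("scene","top"):
    c=cam(n);f=c["frame"][:,:,::-1]
    a=f[190:330,250:390] if n=="scene" else f[170:270,260:400]
    cv2.imwrite(f"pics/{n}3.png",cv2.resize(a,None,fx=4.2,fy=4.2,interpolation=cv2.INTER_CUBIC))
E
```

```text
19.15 [0.5601 0.0426 0.2254] [-179.9889   -0.0732   -4.0293] [-0.0936  0.0214  0.4331]
```

View pics/scene3.png

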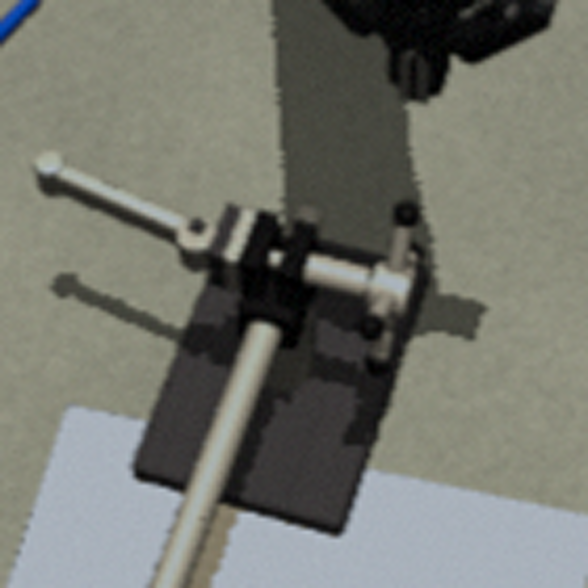

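View pics/w12.png

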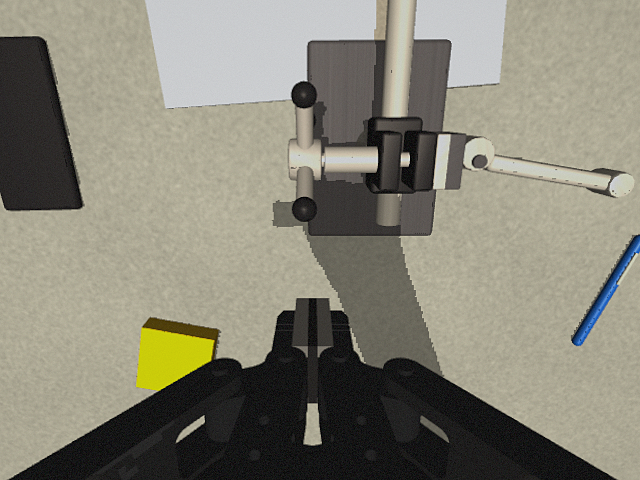

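Run:
```python
from h import *
np.set_printoptions(precision=4,suppress=True)
c=cam("wrist");s=readout.state();P=wristpose(c,s)
pv=plane(c,482,152.5,.137,P);tp=plane(c,620,184,.137,P);d=tp-pv;an=np.degrees(np.arctan2(d[1],d[0]))%360
print(pv,tp,np.linalg.norm(d[:2]),an)
f=c["frame"]; a=f[20:260,280:660]; cv2.imwrite("pics/w12z.png",cv2.resize(a[:,:,::-1],None,fx=2.2,fy=2.2,interpolation=cv2.INTER_CUBIC))
ex=np.array([np.cos(np.radians(-4)),np.sin(np.radians(-4)),0]);ey=np.array([-ex[1],ex[0],0]);n0=np.array([.613,.042,.125])
for u in [(304,95),(304,209)]:
    o,r=ray(c,*u,P); t=ey@(n0-o)/(ey@r); print("plane",o+r*t-n0)
    # circle: find t with dist sqrt(x^2+z^2)=43, ignoring y
    w=o-n0;A=np.array([ex@r,r[2]]);B=np.array([ex@w,w[2]]);aa=A@A;bb=2*A@B;cc=B@B-.043**2
    for sg in(-1,1):
        disc=bb*bb-4*aa*cc; t=(-bb+sg*np.sqrt(max(disc,0)))/2/aa;q=B+t*A;print(disc>0,q,np.degrees(np.arctan2(-q[0],q[1])))
```

```text
[ 0.6132 -0.0609  0.137 ] [ 0.589  -0.1435  0.137 ] 0.0860399518905944 253.67730447315625
plane [ 0.0342 -0.0024  0.1035]
True [0.0381 0.0199] -62.49095198051352
True [ 0.0398 -0.0163] -112.25466122579797
plane [-0.005   0.0003  0.1048]
True [-0.021   0.0375] 29.26131783689558
True [-0.0357 -0.024 ] 123.96573542280531
```

View pics/w12z.png

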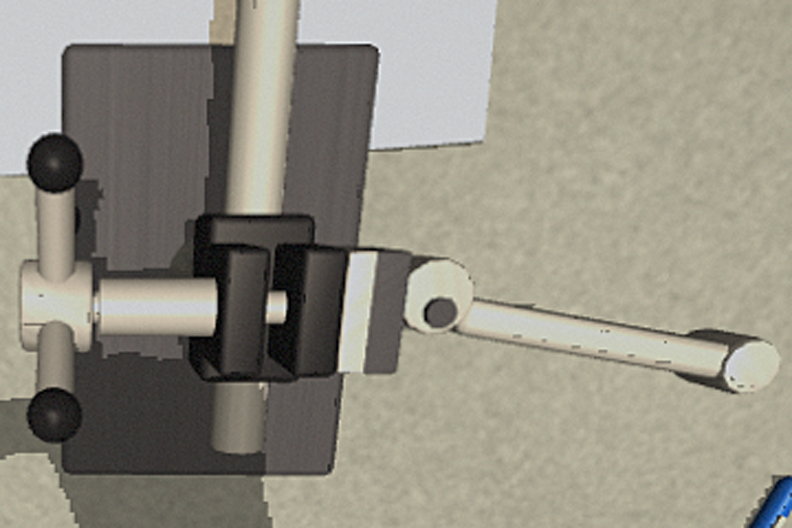

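Run:
```python
from h import *
np.set_printoptions(precision=4,suppress=True)
c=cam("wrist");s=readout.state();P=wristpose(c,s)
Z=lambda x,y:(280+x/2.2-.27,20+y/2.2-.27)
for zp in(.135,.137,.14):
    pv=plane(c,*Z(439,312),zp,P);tp=plane(c,*Z(752,366),.137,P);d=tp-pv
    print(pv,tp,np.linalg.norm(d[:2]),np.degrees(np.arctan2(d[1],d[0]))%360)
for z,ps in[(.016,[(64,46),(378,46),(332,473),(64,473)])]:
    C=np.array([plane(c,*Z(*p),z,P) for p in ps]);print(C,C.mean(0))
    for i,j in((3,0),(2,1),(1,0),(2,3)): e=C[j]-C[i];print(np.degrees(np.arctan2(e[1],e[0])),np.linalg.norm(e))
```

```text
[ 0.6076 -0.0606  0.135 ] [ 0.5875 -0.1446  0.137 ] 0.08638745246918136 256.53576616937863
[ 0.6079 -0.0598  0.137 ] [ 0.5875 -0.1446  0.137 ] 0.08726987349747771 256.48356285887644
[ 0.6083 -0.0585  0.14  ] [ 0.5875 -0.1446  0.137 ] 0.08859363749385929 256.4072078545579
[[ 0.6981  0.0361  0.016 ]
 [ 0.6902 -0.0804  0.016 ]
 [ 0.5243 -0.0694  0.016 ]
 [ 0.5318  0.0472  0.016 ]] [ 0.6111 -0.0166  0.016 ]
-3.830470464037313 0.16663797764123708
-3.7891042649124578 0.1662197984397772
86.11251907409516 0.11680031712564269
86.3175236229547 0.11692065609837318
```

Pivot pin to tip gives q≈0.88 again, with the bars at θ≈29°. I'll push the upper ball about 25° towards +x, the loosening direction.

Request:
drive_tool(moves="0 0 -50 0 0 0 0; 0 0 -23 0 0 0 0; 8 0 0 0 0 0 0; 7 0 0 0 0 0 0; 6 0 0 0 0 0 0")

```text
time_s: 20.02
ee_pos: [0.5748, 0.0424, 0.1527]
tcp_rot: [179.9, 0.8, -3.8]
wrist_force: [-17.4, 0.9, 14.4]
gripper_width: 0.0001
```

Request:
drive_tool(moves="6 0 0 0 0 0 0; 6 0 0 0 0 0 0; 0 0 0 0 0 0 0")

```text
time_s: 20.4
ee_pos: [0.5902, 0.0434, 0.1534]
tcp_rot: [-180.0, 0.2, -3.7]
wrist_force: [-2.6, 0.2, 2.4]
gripper_width: 0.0001
```

Request:
drive_tool(moves="-8 0 0 0 0 0 0; -15 0 40 0 0 0 0; -8 0 33 0 0 0 0; 0 0 0 0 0 0 0")

```text
time_s: 20.9
ee_pos: [0.564, 0.0425, 0.229]
tcp_rot: [-179.9, -0.5, -3.8]
wrist_force: [-0.3, -0.0, -0.2]
gripper_width: 0.0002
```

```bash
python3 look.py pics/w13.png
python3 - <<'E'
import cv2
a=cv2.imread("pics/w13.png")[20:260,280:640]; cv2.imwrite("pics/w13z.png",cv2.resize(a,None,fx=2.2,fy=2.2,interpolation=cv2.INTER_CUBIC))
E
```

```text
20.9 [0.564  0.0425 0.229 ] [-179.9192   -0.4901   -3.846 ] [-0.2835 -0.0348 -0.2381]
```

View pics/w13z.png

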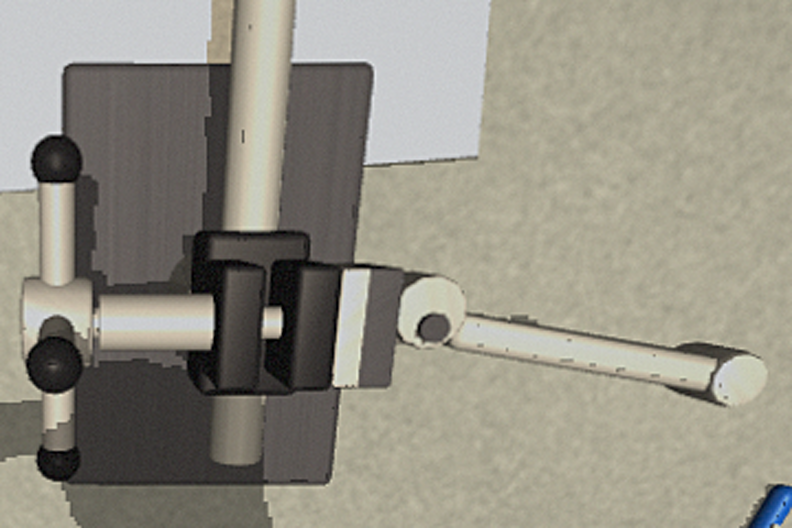

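Run:
```python
from h import *
np.set_printoptions(precision=4,suppress=True)
c=cam("wrist");s=readout.state();P=wristpose(c,s)
Z=lambda x,y:(280+x/2.2-.27,20+y/2.2-.27)
pv=plane(c,*Z(432,328),.137,P);tp=plane(c,*Z(740,379),.137,P);d=tp-pv
print(pv,np.linalg.norm(d[:2]),np.degrees(np.arctan2(d[1],d[0]))%360)
ex=np.array([np.cos(np.radians(-4)),np.sin(np.radians(-4)),0]);n0=np.array([.613,.042,.125])
for u in [(54,364),(56,158),(58,461)]:
    o,r=ray(c,*Z(*u),P); w=o-n0;A=np.array([ex@r,r[2]]);B=np.array([ex@w,w[2]]);aa=A@A;bb=2*A@B;cc=B@B-.043**2
    disc=bb*bb-4*aa*cc
    print([np.degrees(np.arctan2(-(B+t*A)[0],(B+t*A)[1])) for t in ((-bb+sg*np.sqrt(max(disc,0)))/2/aa for sg in(-1,1))])
```

```text
[ 0.6062 -0.059   0.137 ] 0.0864509279707087 256.6893730510917
[np.float64(5.941413630638008), np.float64(154.54564913399346)]
[np.float64(-86.80776632143376), np.float64(-86.80776632143376)]
[np.float64(50.35844048375338), np.float64(97.06840070994663)]
```

The nut was loosened about 0.42 rad. Back to the lever.

Request:
drive_tool(moves="-4 -20 0 0 0 10 0; -3 -35 0 0 0 10 0; -3 -35 0 0 0 10 0; 0 -35 0 0 0 10 0; 0 -33 0 0 0 10 0")

```text
time_s: 21.62
ee_pos: [0.5511, -0.1171, 0.224]
tcp_rot: [-179.9, 0.0, 46.5]
wrist_force: [0.4, -0.1, 0.0]
gripper_width: -0.0
```

Request:
drive_tool(moves="0 0 -10 0 0 10 0; 0 0 -30 0 0 10 0; 0 0 -40 0 0 10 0; 0 0 -33 0 0 0 0; 0 0 0 0 0 0 0")

```text
time_s: 22.25
ee_pos: [0.5489, -0.1156, 0.1091]
tcp_rot: [-179.6, 0.0, 76.2]
wrist_force: [-0.4, -0.1, 0.7]
gripper_width: 0.0001
```

```bash
python3 look.py pics/w14.png
```

```text
22.25 [ 0.5489 -0.1156  0.1091] [-179.5884    0.0177   76.1654] [-0.395  -0.1452  0.737 ]
```

View pics/w14.png

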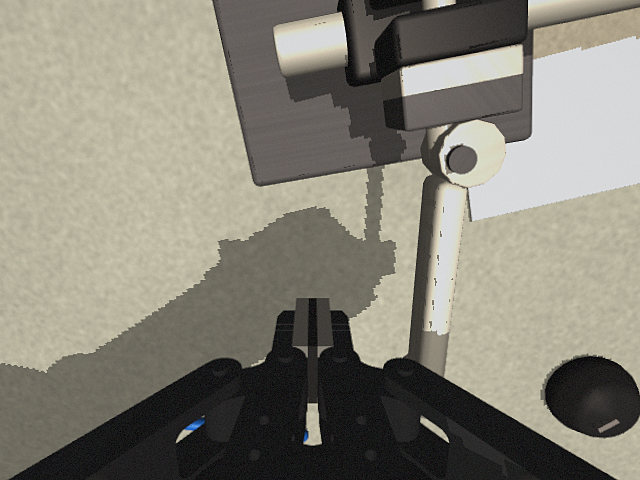

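Request:
drive_tool(moves="10 -2 4 0 0 0 0; 8 -2 0 0 0 0 0; 4 -1 0 0 0 0 0; 3 -1 0 0 0 1 0; 0 0 0 0 0 0 0")

```text
time_s: 22.92
ee_pos: [0.5766, -0.1217, 0.1164]
tcp_rot: [180.0, -0.0, 77.2]
wrist_force: [-0.7, 0.5, 0.7]
gripper_width: -0.0001
```

Request:
drive_tool(moves="3 -1.5 0 0 0 3 0; 0 0 0 0 0 0 0")

```text
time_s: 23.18
ee_pos: [0.5792, -0.1231, 0.1162]
tcp_rot: [-180.0, -0.0, 80.1]
wrist_force: [0.4, 0.2, -0.3]
gripper_width: -0.0002
```

Request:
drive_tool(moves="3 -1.5 0 0 0 3 0; 0 0 0 0 0 0 0")

```text
time_s: 23.42
ee_pos: [0.582, -0.1245, 0.1161]
tcp_rot: [-180.0, -0.0, 83.1]
wrist_force: [-1.0, 0.4, -0.3]
gripper_width: 0.0001
```

Request:
drive_tool(moves="3 -1 0 0 0 3 0; 0 0 0 0 0 0 0")

```text
time_s: 23.68
ee_pos: [0.5849, -0.1257, 0.1161]
tcp_rot: [-179.9, 0.0, 86.1]
wrist_force: [-0.9, -0.1, 0.1]
gripper_width: 0.0006
```

Request:
drive_tool(moves="3 -1 0 0 0 3 0; 0 0 0 0 0 0 0")

```text
time_s: 23.92
ee_pos: [0.5878, -0.1268, 0.1161]
tcp_rot: [-179.9, 0.0, 89.1]
wrist_force: [-1.9, -0.6, 0.5]
gripper_width: 0.0001
```

Request:
drive_tool(moves="3 -1 0 0 0 3 0; 0 0 0 0 0 0 0")

```text
time_s: 24.18
ee_pos: [0.5908, -0.1277, 0.1161]
tcp_rot: [-179.9, 0.0, 92.1]
wrist_force: [-2.5, -0.3, -1.1]
gripper_width: -0.0
```

The force was about 1 N at q≈1.0–1.05 and rose to 1.9 N at 1.1 and 2.5 N at 1.16. That puts the onset near 1.01 and the final squeeze near 2.85 mm, right in the window. Now I'll swing the lever shut.

Request:
drive_tool(moves="5 -1 0 0 0 4 0; 5 -1 0 0 0 4 0; 6 -0.5 0 0 0 5.7 0; 6 0 0 0 0 5.7 0")

```text
time_s: 24.68
ee_pos: [0.6113, -0.1307, 0.116]
tcp_rot: [-179.7, -0.0, 111.6]
wrist_force: [-5.1, -0.4, 2.4]
gripper_width: -0.0001
```

Request:
drive_tool(moves="6 1 0 0 0 5.7 0; 6 1.5 0 0 0 5.7 0; 6 2 0 0 0 5.7 0")

```text
time_s: 25.05
ee_pos: [0.6295, -0.128, 0.116]
tcp_rot: [-179.7, 0.0, 128.7]
wrist_force: [-4.7, -3.2, 3.0]
gripper_width: -0.0002
```

Request:
drive_tool(moves="6 2.5 0 0 0 5.7 0; 5.5 3.5 0 0 0 5.7 0")

```text
time_s: 25.3
ee_pos: [0.642, -0.1227, 0.1161]
tcp_rot: [-179.7, 0.1, 140.0]
wrist_force: [-2.9, -3.9, 1.8]
gripper_width: 0.0002
```

```bash
python3 look.py pics/w15.png
```

```text
25.3 [ 0.642  -0.1227  0.1161] [-179.7161    0.0567  140.0266] [-2.8889 -3.9046  1.8135]
```

View pics/w15.png

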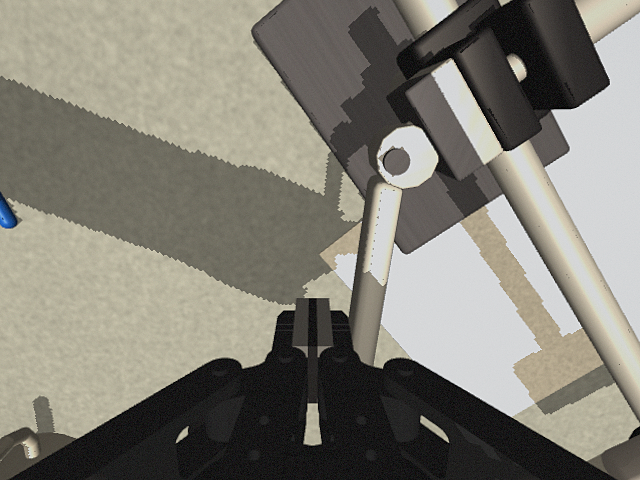

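Request:
drive_tool(moves="4.5 3.5 0 0 0 4 0; 4.5 4 0 0 0 4 0; 4.5 4.5 0 0 0 5 0")

```text
time_s: 25.72
ee_pos: [0.6573, -0.1097, 0.1162]
tcp_rot: [-179.9, 0.1, 153.0]
wrist_force: [-0.1, -2.2, -1.2]
gripper_width: -0.0006
```

Request:
drive_tool(moves="4 5 0 0 0 5.7 0; 3 5 0 0 0 5.7 0")

```text
time_s: 25.98
ee_pos: [0.6645, -0.0971, 0.1165]
tcp_rot: [179.9, 0.1, 164.5]
wrist_force: [0.7, 0.7, -0.9]
gripper_width: 0.0001
```

Request:
drive_tool(moves="1.5 3 0 0 0 3 0; 0 0 0 0 0 0 0")

```text
time_s: 26.22
ee_pos: [0.6651, -0.0974, 0.1164]
tcp_rot: [-179.8, 0.0, 167.2]
wrist_force: [-2.5, -4.9, 2.8]
gripper_width: -0.0002
```

```bash
python3 look.py pics/w16.png
```

```text
26.225 [ 0.6651 -0.0974  0.1164] [-179.7845    0.0406  167.2205] [-2.5353 -4.9023  2.7738]
```

View pics/w16.png

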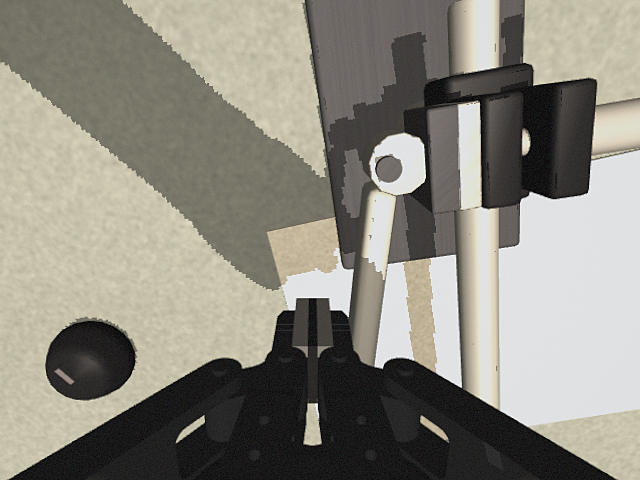

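The force fell to zero past 2.29 and rose again, which is the stop. I'll press slightly, back away and check.

Request:
drive_tool(moves="0.5 2 0 0 0 0 0; 0 0 0 0 0 0 0")

```text
time_s: 26.52
ee_pos: [0.6651, -0.0972, 0.1164]
tcp_rot: [-179.6, 0.0, 167.2]
wrist_force: [-2.5, -7.4, 4.5]
gripper_width: -0.0001
```

Request:
drive_tool(moves="-2 -8 0 0 0 0 0; -3 -12 0 0 0 0 0; 0 -5 40 0 0 0 0; 0 0 60 0 0 0 0; 0 0 0 0 0 0 0")

```text
time_s: 27.15
ee_pos: [0.6643, -0.1161, 0.2219]
tcp_rot: [179.8, 0.6, 167.4]
wrist_force: [0.1, -0.3, 0.0]
gripper_width: -0.0007
```

```bash
python3 look.py pics/w17.png
python3 - <<'E'
from h import *
for n in ("scene","top"):
    c=cam(n);cv2.imwrite(f"pics/{n}4.png",c["frame"][:,:,::-1])
E
```

```text
27.15 [ 0.6643 -0.1161  0.2219] [179.7775   0.6126 167.4446] [ 0.0916 -0.2904  0.0214]
```

View pics/w17.png

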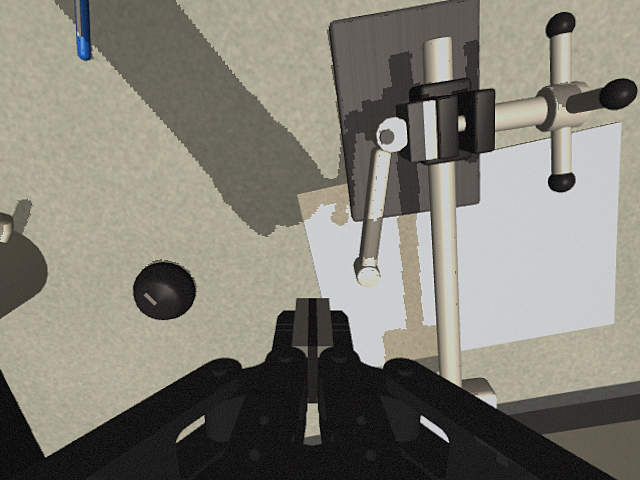

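View pics/top4.png

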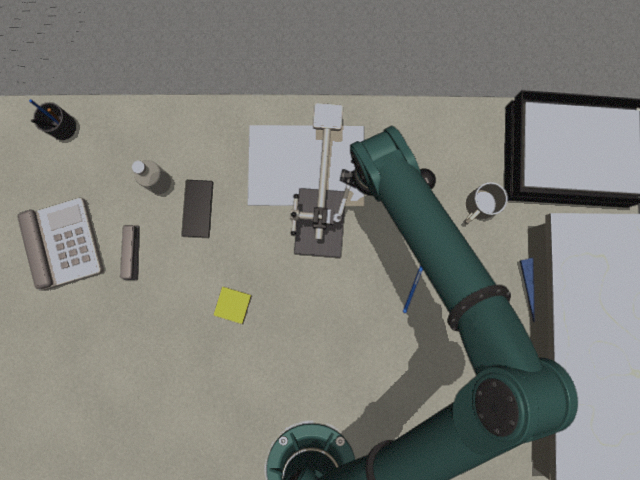

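Run:
```python
from h import *
c=cam("wrist");s=readout.state();P=wristpose(c,s)
pv=plane(c,387,137,.137,P);tp=plane(c,368,275,.137,P);d=tp-pv;an=np.degrees(np.arctan2(d[1],d[0]))%360
print(pv,tp,np.linalg.norm(d[:2]),an,"q",np.radians(an-206.2))
```

```text
[ 0.60166335 -0.06265964  0.137     ] [ 0.68132382 -0.08717644  0.137     ] 0.08334785430525778 342.89340230888445 q 2.385749936043253
```

Request:
drive_tool(moves="0 -20 40 0 0 0 0; 0 0 0 0 0 0 0")

```text
time_s: 27.6
ee_pos: [0.6617, -0.1395, 0.2573]
tcp_rot: [-180.0, 0.2, 167.3]
wrist_force: [-0.9, 1.2, -0.3]
gripper_width: -0.0001
```

```bash
python3 -c "
from bench import job_done,readout
s=readout.state();print(s['time_s'],s['wrist_force'],s['dq'].round(2));print(job_done())"
```

```text
27.6 [-0.89769742  1.16443823 -0.30866308] [-1.01  1.3   0.23  3.19 -0.49 -0.85 -0.83]
the job is handed in; nothing more can be done
None
```

I set the nut, swung the lever fully shut against its stop and let go. I handed the job in at 27.6 s; no verdict was reported.

- **First probe:** pushing the lever to about 2.0 met no firm resistance, so I swung it back open.
- **Nut:** I tightened it about 3.4 rad. That was slightly too far: force readings put the start of resistance near 0.95, but the lever sprang back to 0.88, close to the 0.87 limit. I loosened it about 0.42 rad.
- **Final setting:** resistance then began near 1.0, with 1.9 N at about 1.1 and 2.5 N at about 1.16. From this I estimate about 2.85 mm of squeeze, against the required 2.35 to 3.35 mm.
- **Closing:** force peaked at about 5.7 N, fell away past the dead point, and rose to about 8 N on the stop.

**Last checks:** the picture after release put the lever at 2.39 rad (shut is 2.4). The apparent lever length there was 83 mm instead of 88 mm, so that angle is only good to a few hundredths of a radian. The top view showed no change in the loose items still visible, though the arm partly hid the pen and mouse. The highest wrist-force reading I saw was about 23 N, briefly, while loosening the nut.

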